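Load the seasoning caddy

ROBOT

A 7-joint arm with a two-finger parallel gripper is mounted at the origin on the work surface. World frame = base frame: x ahead of the robot, y to its left, z up, the work surface at z = 0. Lengths are in m, angles in rad, forces in N, time in s.
With the tool pointing down it reaches from about 0.4 to 0.85 m from the base axis. Payload 10.4 kg.
Tool frame: the origin (TCP) lies between the finger pads; the fingertips stand ahead of it and the grasp point (between the pads) lies 6 mm ahead of it (arm.tip_extent is the z of the fingertips in the tool frame, in m); z points along the fingers, y is the direction in which the jaws open and shut (so a half turn about z gives the same grasp; the last joint's range is limited). The gripper opens to 85 mm and grips with 20 to 120 N. Pads are 22 mm wide; open, the fingers measure 114 mm over their backs; the gripper's body (76 mm by 85 mm) begins 54 mm behind the grasp point. The pads swing forward as they close: fully open they stand 13 mm farther back than shut.
Start: joints at [-1.306, 0.332, -0.065, 1.46, 0.022, 1.35, -0.088], TCP at [0.177, 0.599, 0.256] pointing down, gripper open.
Joint ranges: [-2.6, 2.6], [-0.5, 2.12], [-1.47, 1.34], [0.16, 2.42], [-1.27, 4.41], [0.06, 2.06], [-2.6, 2.6]. Speed limits (rad/s): [2.22, 2.22, 2.79, 2.79, 3.14, 3.14, 3.14].

INTERFACE

Orientations are given as a rotation vector (axis times angle).
In Python, from rig import arm gives the robot as it stands. The module is installed in compiled form; this text tells all that it offers.
- The arm moves only by the shell command python3 -m crank 'ROWS'. ROWS is a JSON object of lists of equal length, an entry for each row: "jaw": the closure, from 0 (fully open) to 1 (shut); "delta_pos": the shift along the tool's x, y, z scaled (see below), a list of three; "yaw": the turn about the tool's z scaled (see below). A call has 1 to 10 rows; each row is the pose to reach, as a shift and turn from the pose commanded when the call began, along the tool's axes at that moment; what a row does not reach only later rows make up. The controller multiplies each number of a shift by 0.8 m and each number of a turn by 60 degrees. A row lasts 1/12 s, in which the tool goes at most 41.7 mm and 7.16 degrees, less where a joint would pass 70% of its speed; a pose out of reach is approached as far as the arm can. A call with a number of a shift or a turn outside -1 to 1 is refused whole. A call with a gripper value outside its range is refused whole. The fingers move at their own pace and stop on an object; the grip force is fixed at half the most. Time passes only in rows, so rows that repeat a pose let the fingers close. It gives the time, the measured TCP pose, the force and the opening at its end, in the units of the state.
- arm.sense(): the state, without advancing time (a new reading comes with each control period).
- arm.grab_frame(name): name is "scene" or "top" or "wrist"; returns a dict with "frame" (400x640x3 uint8, blue, green, red), "mtx" (3x3 intrinsics, pixels), "k1" (the pictures are not rectified: a ray, as slopes to the right and down, at radius r is drawn at 1 + k1 r^2 times it, then the intrinsics apply), "R" (3x3) and "t" (3): a world point X has camera coordinates R X + t; the wrist camera has in their place "mount" (4x4, takes a point from camera to tool coordinates, whose origin is the TCP and whose axes are the flange's). Camera axes: x right, y down, z forward; pixel columns grow to the right and rows downward; lengths in m; the calibration is good to about 2 mm. A picture is of the moment at which its call begins: read the wrist's pose just before it. There is no depth.
- arm.hand_in(): hands the job in, once; it reports no verdict.
Trained networks look in the newest picture that a camera, given by its name, has taken for a name from the list of things; names that differ only in an ending like _2 or _b are one class to them, and where a whole thing is asked for, a point or a joint stands for the part that bears it (a point fixed in the world has none). Each returns a list of dicts, best first, with "score" (0 to 1); they miss things now and then, are a little off and sometimes report something else, mostly with a low value. They report only what shows in the picture. A call takes as long as a camera call. They do not tell look-alikes from the thing itself.
- arm.spot_in(camera, label): "position" ([x, y, z] in m, in the coordinates of the camera as it stood for that picture, good to about 4 mm: the middle of the surface that is visible of it).
- arm.silhouettes(camera, label): "region" (400x640 bool, what is visible of it).
- arm.spot_point(camera, label): "position" ([x, y, z] in m, in the coordinates of the camera as it stood for that picture, good to about 4 mm: a listed point, or the origin of a listed thing).
The state is a dict: "t": time; "joint_positions": joint angles; "qvel": joint speeds; "joint_torque": joint torques, N m; "tool_pos": TCP position; "tcp_rot": TCP orientation; "contact_force": force on the tool from outside, world axes, zero at the start; "moment": the same for the moment, N m; "width": finger opening in m.
Only numpy, scipy, OpenCV 4.12 (cv2) and the standard library are available. Lean on these libraries where they do the work, as an engineer would, in place of code of your own. Each camera call takes 0.05 s, during which the arm holds its last target.

TASK

Pack the seasoning caddy for service: stand each of the four round steel shakers with domed, perforated tops upright in the caddy's well of its own size - the largest shaker in the largest well and so on down to the smallest in the smallest - sitting flat on the caddy's floor. Do not tip a shaker over on the way, and leave the open steel cup and the square tin standing where they are.

Things in the scene. Friction and masses are not known exactly. Their poses are not given: they have to be found in the camera images.
- shaker_xl_mid (a point): The largest seasoning shaker: an upright round steel can with straight sides and a slightly domed top with black holes, loose, 66 mm across and 106 mm high (the topmost 12 mm are the dome). The point is its centre, 53 mm above its underside; z points up along its axis. Several hundred grams at most, as are the other shakers.
- shaker_l_mid (a point): The second largest seasoning shaker: an upright round steel can with straight sides and a slightly domed top with black holes, loose, 56 mm across and 94 mm high (the topmost 12 mm are the dome). The point is its centre, 47 mm above its underside; z points up along its axis.
- shaker_m_mid (a point): The third largest seasoning shaker: an upright round steel can with straight sides and a slightly domed top with black holes, loose, 46 mm across and 82 mm high (the topmost 12 mm are the dome). The point is its centre, 41 mm above its underside; z points up along its axis.
- shaker_s_mid (a point): The smallest seasoning shaker: an upright round steel can with straight sides and a slightly domed top with black holes, loose, 36 mm across and 70 mm high (the topmost 12 mm are the dome). The point is its centre, 35 mm above its underside; z points up along its axis.
- well_xl_floor (a point): The largest well of the caddy, for the largest shaker: a thin black ring, 82 mm inside and 88 mm outside diameter, standing 14 mm above the caddy's floor. The point is the centre of the well, on that floor. The four wells stand in one straight row along the caddy, centres 91 mm apart, in any order of size.
- well_l_floor (a point): The second largest well of the caddy, for the second largest shaker: a thin black ring, 72 mm inside and 78 mm outside diameter, standing 14 mm above the caddy's floor. The point is the centre of the well, on that floor. The caddy is a flat steel tray, 100 x 372 mm, its floor 4 mm above the table, its rim 8 mm high; it is fixed.
- well_m_floor (a point): The third largest well of the caddy, for the third largest shaker: a thin black ring, 62 mm inside and 68 mm outside diameter, standing 14 mm above the caddy's floor. The point is the centre of the well, on that floor. The end wells' centres lie 50 mm from the caddy's short ends, each of which has a small carrying loop 43 mm high.
- well_s_floor (a point): The smallest well of the caddy, for the smallest shaker: a thin black ring, 52 mm inside and 58 mm outside diameter, standing 14 mm above the caddy's floor. The point is the centre of the well, on that floor. In one row with the others on the caddy.
- cup_mid (a point): Look-alike: an open-topped, empty round steel cup, 56 mm across and 88 mm high, loose. It does not belong in the caddy. The point is its centre, 44 mm above its underside.
- tin_mid (a point): Look-alike: a closed square steel tin with a flat lid without holes, 51 mm square and 82 mm high, loose. It does not belong in the caddy. The point is its centre, 41 mm above its underside; x and y are along its sides.
There are look-alikes about, which are no part of the job. What is shaped like the part that bears shaker_s_mid but yellow is not meant. Leave any blue or green look-alike of the part that bears tin_mid alone.

How it is judged:
By the outcome, as a careful person would: the job done as asked, in the order asked, and still so for the second after the job is handed in, with the robot touching nothing.
It also fails if it takes over 109 s, if anything falls off the work surface, if the arm or the gripper's body presses on something with over 40 N, if the wrist force passes 120 N, or if a joint passes its speed limit or range.

## Working session

There is one attempt and no reset: what is moved stays moved. The work goes in short steps, Python scripts to look and compute and a shell command to move; the robot and the scene stay as the last step left them, time stands still between calls to the robot, and variables do not carry over. Pictures are saved under pics/ and viewed, and the job is handed in when it is done.

```bash
ls; mkdir -p pics
python3 - <<'E'
from rig import arm
import cv2
s=arm.sense(); print({k:s[k] for k in('t','tool_pos','tcp_rot','width')}, arm.tip_extent)
for n in('scene','top','wrist'):
    f=arm.grab_frame(n); cv2.imwrite(f'pics/{n}0.png',f['frame'])
    print(n,f['mtx'],f['k1'],f.get('R'),f.get('t'),f.get('mount'))
E
```

```text
pics
{'t': 0.0, 'tool_pos': array([0.17729838, 0.59896696, 0.25551625]), 'tcp_rot': array([-4.50397720e-01, -3.10900610e+00,  2.21104995e-03]), 'width': 0.0852737593930898} 0.025
scene [[459.56842161   0.         324.17978225]
 [  0.         459.56842161 208.54003978]
 [  0.           0.           1.        ]] -0.01905455133206385 [[-0.08256345  0.9965849   0.0013476 ]
 [ 0.67818581  0.05717596 -0.73266289]
 [-0.73023783 -0.05957725 -0.68059038]] [ 0.02806488 -0.31616619  1.62683095] None
top [[403.0157567    0.         317.09579984]
 [  0.         403.0157567  193.39487665]
 [  0.           0.           1.        ]] -0.10528507877222097 [[ 0.01806932 -0.99973694 -0.01412606]
 [-0.99880633 -0.01740764 -0.04563864]
 [ 0.04538073  0.01493386 -0.99885813]] [0.02823609 0.53366596 1.19872526] None
wrist [[303.25431512   0.         315.55511854]
 [  0.         303.25431512 201.72600703]
 [  0.           0.           1.        ]] -0.015955309396630066 None None [[ 4.62200358e-04 -9.63989368e-01 -2.65940380e-01  6.69530103e-02]
 [ 9.99999871e-01  5.02195314e-04 -8.23893107e-05 -3.57703612e-04]
 [ 2.12976432e-04 -2.65940307e-01  9.63989475e-01 -1.18929464e-01]
 [ 0.00000000e+00  0.00000000e+00  0.00000000e+00  1.00000000e+00]]
```

View pics/top0.png

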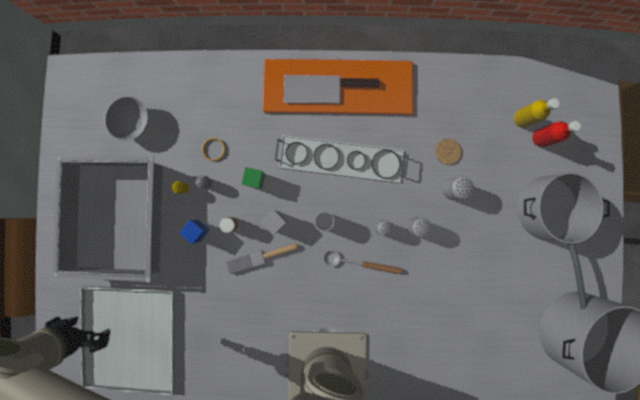

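View pics/scene0.png

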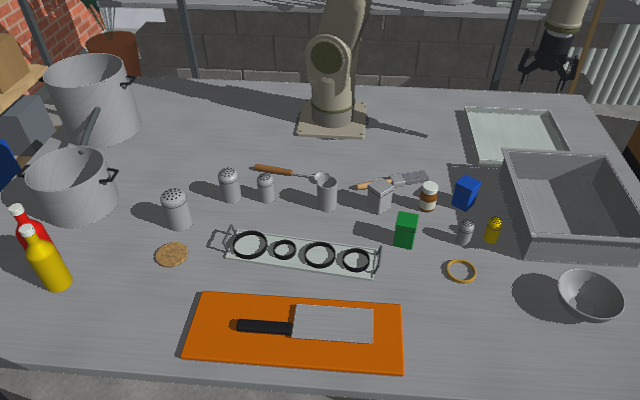

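View pics/wrist0.png

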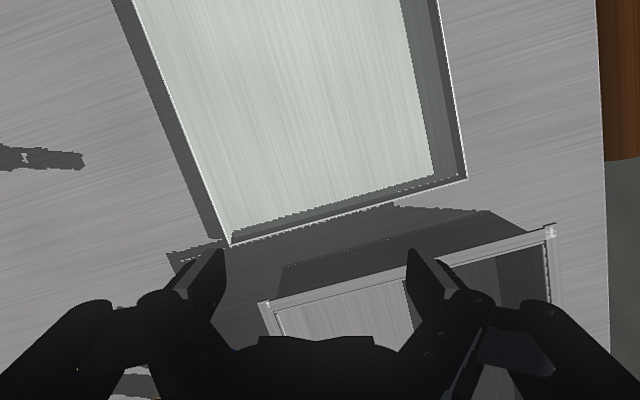

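```bash
cat > h.py <<'E'
from rig import arm
import numpy as np, cv2
from scipy.spatial.transform import Rotation as Ro
def cam(f,s=None):
    if 'R' in f and f['R'] is not None: return np.array(f['R']),np.array(f['t'])
    M=np.array(f['mount']); Rw=Ro.from_rotvec(s['tcp_rot']).as_matrix()
    R=Rw@M[:3,:3]; t=Rw@M[:3,3]+s['tool_pos']
    return R.T,-R.T@t
def proj(f,R,t,X):
    c=R@np.asarray(X,float)+t; u=c[:2]/c[2]; u=u*(1+f['k1']*(u@u)); K=f['mtx']
    return np.array([K[0,0]*u[0]+K[0,2],K[1,1]*u[1]+K[1,2]])
def ray(f,R,t,p):
    K=f['mtx']; d=np.array([(p[0]-K[0,2])/K[0,0],(p[1]-K[1,2])/K[1,1]]); u=d.copy()
    for _ in range(20): u=d/(1+f['k1']*(u@u))
    return -R.T@t, R.T@np.array([u[0],u[1],1])
def onz(f,R,t,p,z):
    o,d=ray(f,R,t,p); return o+d*(z-o[2])/d[2]
def toworld(R,t,p): return R.T@(np.asarray(p)-t)
names=['shaker_xl_mid','shaker_l_mid','shaker_m_mid','shaker_s_mid','well_xl_floor','well_l_floor','well_m_floor','well_s_floor','cup_mid','tin_mid']
E
python3 - <<'E'
from h import *
np.set_printoptions(precision=3,suppress=True)
for c in('scene','top'):
    f=arm.grab_frame(c);R,t=cam(f)
    for n in names:
        for r in arm.spot_point(c,n)[:5]:
            if r['score']>.2:
                w=toworld(R,t,r['position']);print(c,n,round(r['score'],2),w,proj(f,R,t,w).round())
print(arm.sense()['t'])
E
```

```text
scene shaker_xl_mid 0.77 [ 0.555 -0.371  0.055] [177. 208.]
scene shaker_l_mid 0.67 [ 0.436 -0.261  0.048] [229. 183.]
scene shaker_m_mid 0.7 [ 0.433 -0.157  0.04 ] [266. 187.]
scene shaker_s_mid 0.89 [0.557 0.378 0.036] [465. 231.]
scene shaker_s_mid 0.55 [0.544 0.448 0.037] [491. 229.]
scene shaker_s_mid 0.33 [0.442 0.161 0.039] [379. 196.]
scene well_xl_floor 0.59 [ 0.624 -0.169  0.004] [250. 246.]
scene well_l_floor 0.62 [0.644 0.012 0.006] [319. 255.]
scene well_m_floor 0.53 [0.649 0.101 0.006] [354. 259.]
scene well_s_floor 0.68 [ 0.638 -0.077  0.005] [284. 251.]
scene well_s_floor 0.53 [ 0.553 -0.37   0.056] [177. 207.]
scene cup_mid 0.55 [0.451 0.015 0.045] [326. 193.]
scene tin_mid 0.89 [0.446 0.163 0.045] [380. 195.]
scene tin_mid 0.89 [0.418 0.399 0.042] [465. 194.]
scene tin_mid 0.78 [0.571 0.227 0.039] [405. 230.]
top shaker_xl_mid 0.86 [ 0.557 -0.375  0.053] [458. 187.]
top shaker_l_mid 0.71 [ 0.438 -0.261  0.048] [419. 227.]
top shaker_l_mid 0.58 [0.445 0.158 0.043] [275. 222.]
top shaker_m_mid 0.48 [ 0.435 -0.158  0.04 ] [383. 228.]
top shaker_m_mid 0.23 [0.447 0.158 0.039] [276. 222.]
top shaker_s_mid 0.75 [0.54  0.452 0.036] [179. 188.]
top shaker_s_mid 0.45 [0.561 0.379 0.033] [203. 182.]
top well_xl_floor 0.68 [ 0.63  -0.165  0.005] [385. 163.]
top well_l_floor 0.47 [0.648 0.019 0.002] [324. 156.]
top well_m_floor 0.52 [0.654 0.104 0.005] [296. 154.]
top well_s_floor 0.49 [ 0.638 -0.079  0.006] [356. 160.]
top cup_mid 0.51 [0.452 0.023 0.044] [321. 221.]
top tin_mid 0.96 [0.417 0.396 0.041] [195. 230.]
top tin_mid 0.92 [0.573 0.224 0.041] [254. 178.]
top tin_mid 0.67 [0.444 0.158 0.043] [275. 222.]
top tin_mid 0.24 [ 0.628 -0.164  0.002] [384. 164.]
1.25
```

Run:
```python
import cv2
a=cv2.imread('pics/top0.png')[110:280,150:490]
cv2.imwrite('pics/top0c.png',cv2.resize(a,None,fx=2.3,fy=2.3,interpolation=cv2.INTER_CUBIC))
a=cv2.imread('pics/scene0.png')[150:285,140:520]
cv2.imwrite('pics/scene0c.png',cv2.resize(a,None,fx=2.1,fy=2.1,interpolation=cv2.INTER_CUBIC))
```

```text
(no output)
```

View pics/top0c.png

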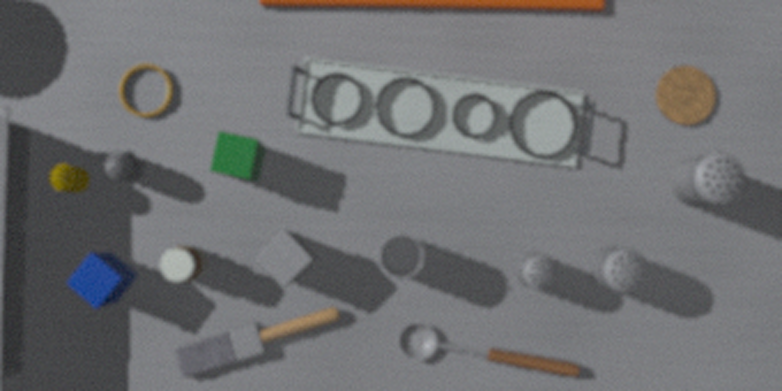

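View pics/scene0c.png

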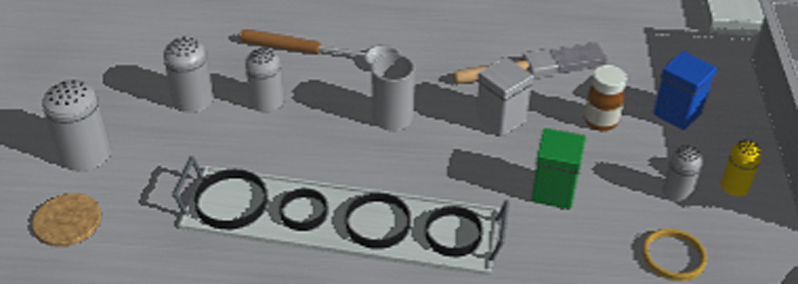

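The four steel perforated shakers (scene picture) are XL (177,208), L (229,183), M (266,187) and S (465,231). The yellow one at (491,229) is a look-alike and gets left. The enlarged crop confirms this, as well as the open cup (326,193), the plain tin (380,195) and the green and blue tins. Wells from −y to +y: XL, S, L, M. I'll go in order, starting with the largest.

```bash
cat >> h.py <<'E'
def go(x,y,z,az):
    """print delta (units) from measured pose to grasp-point-agnostic TCP target; az=jaw azimuth deg"""
    s=arm.sense(); M=Ro.from_rotvec(s['tcp_rot']).as_matrix()
    d=M.T@(np.array([x,y,z])-s['tool_pos'])/0.8
    a=np.degrees(np.arctan2(M[1,1],M[0,1])); dy=(a-az+90)%180-90
    print('t',round(s['t'],2),'pos',s['tool_pos'].round(4),'az',round(a,1),'tilt',np.degrees(np.arccos(-M[2,2])).round(2),'F',np.round(s['contact_force'],1),'w',round(s['width'],4))
    print('delta',d.round(4),'yaw',round(dy/60,4),'rows',round(max(np.linalg.norm(d)*.8/.0417,abs(dy)/7.16),1))
E
python3 -c "
from h import *
go(.47,.2,.26,20); go(.5,-.35,.24,-5)"
```

```text
t 1.25 pos [0.1774 0.5993 0.2563] az 73.5 tilt 0.0 F [ 0.2  0.1 -0.5] w 0.0855
delta [-0.4924 -0.3748 -0.0046] yaw 0.8919 rows 11.9
t 1.25 pos [0.1774 0.5993 0.2563] az 73.5 tilt 0.0 F [ 0.2  0.1 -0.5] w 0.0855
delta [-0.7234 -1.0234  0.0204] yaw 1.3085 rows 24.0
```

```bash
python3 -m crank '{"jaw":[0,0,0,0,0,0,0,0,0,0],"delta_pos":[[-0.49,-0.375,0],[-0.49,-0.375,0],[-0.49,-0.375,0],[-0.49,-0.375,0],[-0.49,-0.375,0],[-0.49,-0.375,0],[-0.49,-0.375,0],[-0.49,-0.375,0],[-0.49,-0.375,0],[-0.49,-0.375,0]],"yaw":[0.89,0.89,0.89,0.89,0.89,0.89,0.89,0.89,0.89,0.89]}'; python3 -c "
from h import *
go(.556,-.34,.24,-5)"
```

```text
t: 2.08
tool_pos: [0.4236, 0.2607, 0.2567]
tcp_rot: [-1.8, -2.575, -0.002]
contact_force: [1.1, 1.0, 1.2]
width: 0.0854
t 2.08 pos [0.4236 0.2607 0.2567] az 20.1 tilt 0.06 F [1.1 1.  1.2] w 0.0854
delta [-0.7621 -0.1025  0.0203] yaw 0.4182 rows 14.8
```

```bash
python3 -m crank '{"jaw":[0,0,0,0,0,0,0,0,0,0],"delta_pos":[[-0.75,-0.1,0.02],[-0.75,-0.1,0.02],[-0.75,-0.1,0.02],[-0.75,-0.1,0.02],[-0.75,-0.1,0.02],[-0.75,-0.1,0.02],[-0.75,-0.1,0.02],[-0.75,-0.1,0.02],[-0.75,-0.1,0.02],[-0.75,-0.1,0.02]],"yaw":[0.42,0.42,0.42,0.42,0.42,0.42,0.42,0.42,0.42,0.42]}'; python3 -c "
from h import *
go(.556,-.34,.24,-5)"
```

```text
t: 2.92
tool_pos: [0.5132, -0.146, 0.2457]
tcp_rot: [2.317, 2.121, 0.002]
contact_force: [0.8, 0.7, 0.6]
width: 0.0852
t 2.92 pos [ 0.5132 -0.146   0.2457] az -5.1 tilt 0.08 F [0.8 0.7 0.6] w 0.0852
delta [-0.2368  0.0747  0.0071] yaw -0.001 rows 4.8
```

```bash
python3 -m crank '{"jaw":[0,0,0,0,0,0,0],"delta_pos":[[-0.237,0.075,0.007],[-0.237,0.075,0.007],[-0.237,0.075,0.007],[-0.237,0.075,0.007],[-0.237,0.075,0.007],[-0.237,0.075,0.007],[-0.237,0.075,0.007]],"yaw":[0,0,0,0,0,0,0]}'
python3 - <<'E'
from h import *
np.set_printoptions(precision=4,suppress=True)
s=arm.sense(); f=arm.grab_frame('wrist'); R,t=cam(f,s); cv2.imwrite('pics/w1.png',f['frame'])
for r in arm.spot_point('wrist','shaker_xl_mid')[:3]:
    w=toworld(R,t,r['position']);print(r['score'],w,proj(f,R,t,w))
for r in arm.silhouettes('wrist','shaker_xl_mid')[:3]:
    m=r['region']; yy,xx=np.nonzero(m); print(r['score'],xx.min(),xx.max(),yy.min(),yy.max())
for z in (0,.094):
    print(z,[proj(f,R,t,[.556+.033*np.cos(a),-.373+.033*np.sin(a),z]).round(1) for a in (0,1.57,3.14,4.71)])
go(.556,-.373,.11,-5)
E
```

```text
t: 3.5
tool_pos: [0.5551, -0.3406, 0.239]
tcp_rot: [-2.321, -2.116, 0.003]
contact_force: [-0.0, 0.5, -0.4]
width: 0.0855
0.68 283 353 178 264
0 [array([345.6, 199.4]), array([316.3, 175.3]), array([291.9, 204.1]), array([321., 227.])]
0.094 [array([355.3, 225.8]), array([316.4, 194.4]), array([284.2, 231.9]), array([322.6, 261.2])]
t 3.65 pos [ 0.5564 -0.3369  0.2397] az -5.0 tilt 0.06 F [0.4 1.2 0.1] w 0.0854
delta [-0.0452  0.0034  0.1621] yaw 0.0 rows 3.2
```

View pics/w1.png

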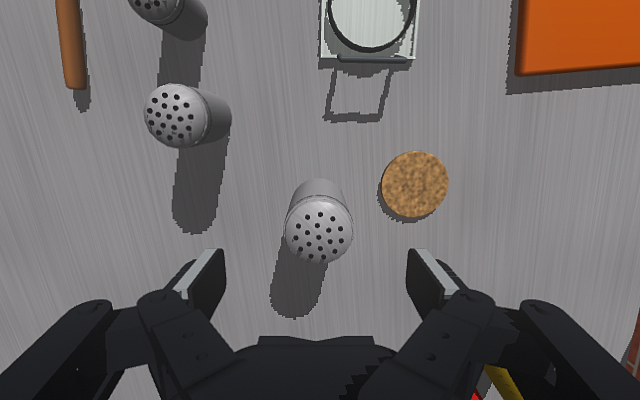

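```bash
python3 -m crank '{"jaw":[0,0,0,0,0],"delta_pos":[[-0.047,0.002,0.07],[-0.047,0.002,0.12],[-0.047,0.002,0.12],[-0.047,0.002,0.12],[-0.047,0.002,0.12]],"yaw":[0,0,0,0,0]}'
python3 - <<'E'
from h import *
go(.555,-.375,.081,-5)
E
```

```text
t: 4.07
tool_pos: [0.5546, -0.3743, 0.1438]
tcp_rot: [-2.315, -2.121, -0.0]
contact_force: [0.6, -0.6, 0.9]
width: 0.0855
t 4.07 pos [ 0.5546 -0.3743  0.1438] az -5.0 tilt 0.08 F [ 0.6 -0.6  0.9] w 0.0855
delta [-0.0009  0.0007  0.0784] yaw -0.0001 rows 1.5
```

```bash
python3 -m crank '{"jaw":[0,0,0,0,1,1,1,1,1,1],"delta_pos":[[0,0,0.04],[0,0,0.078],[0,0,0.078],[0,0,0.078],[0,0,0.078],[0,0,0.078],[0,0,0.078],[0,0,0.078],[0,0,0.078],[0,0,0.078]],"yaw":[0,0,0,0,0,0,0,0,0,0]}'
python3 - <<'E'
from h import *
go(.627,-.167,.17,-5)
E
```

```text
t: 4.9
tool_pos: [0.5555, -0.3766, 0.0849]
tcp_rot: [2.315, 2.118, 0.003]
contact_force: [-3.3, 2.3, 8.9]
width: 0.0646
t 4.9 pos [ 0.5555 -0.3766  0.0849] az -5.1 tilt 0.23 F [-3.3  2.3  8.9] w 0.0646
delta [ 0.2688  0.0662 -0.1064] yaw -0.0014 rows 5.7
```

```bash
python3 -m crank '{"jaw":[1,1,1,1,1,1,1,1,1,1],"delta_pos":[[0,0,-0.04],[0,0,-0.09],[0.04,0.01,-0.1],[0.09,0.02,-0.1],[0.14,0.03,-0.1],[0.19,0.045,-0.1],[0.24,0.06,-0.1],[0.268,0.066,-0.1],[0.268,0.066,-0.1],[0.268,0.066,-0.1]],"yaw":[0,0,0,0,0,0,0,0,0,0]}'
python3 - <<'E'
from h import *
np.set_printoptions(precision=4,suppress=True)
s=arm.sense(); f=arm.grab_frame('wrist'); R,t=cam(f,s); cv2.imwrite('pics/w2.png',f['frame'])
for n in names[:1]+names[4:8]:
  for r in arm.spot_point('wrist',n)[:2]:
    w=toworld(R,t,r['position']);print(n,r['score'],w,proj(f,R,t,w))
fs=arm.grab_frame('scene'); cv2.imwrite('pics/s2.png',fs['frame'][120:320,120:480].repeat(2,0).repeat(2,1))
Rs,ts=cam(fs)
for n in names[:1]:
  for r in arm.spot_point('scene',n)[:2]:
    w=toworld(Rs,ts,r['position']);print(n,r['score'],w)
go(.627,-.167,.17,-5)
E
```

```text
t: 5.73
tool_pos: [0.6269, -0.165, 0.1627]
tcp_rot: [2.313, 2.124, 0.002]
contact_force: [-0.5, -1.1, -2.3]
width: 0.0645
shaker_xl_mid 0.85 [ 0.6257 -0.1636  0.1307]
t 6.13 pos [ 0.6256 -0.1678  0.1614] az -5.2 tilt 0.0 F [ 0.2  0.3 -2.2] w 0.0645
delta [ 0.0012  0.0017 -0.0108] yaw -0.0028 rows 0.2
```

View pics/w2.png

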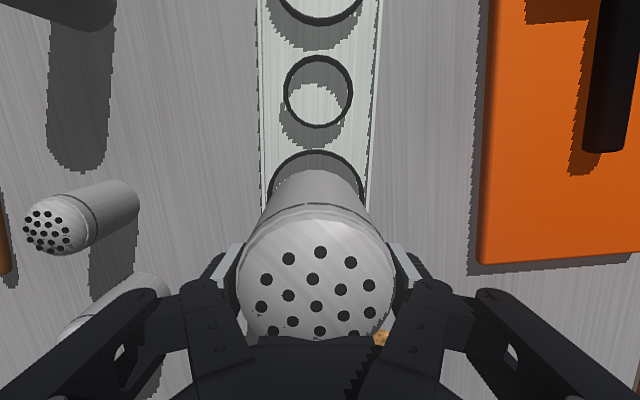

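View pics/s2.png

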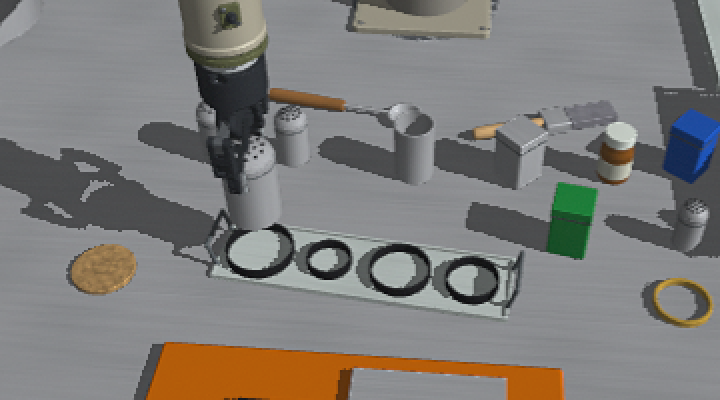

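Run:
```python
from h import *
np.set_printoptions(precision=4,suppress=True)
# wrist: predicted rings in w2 vs image, pose s
s=arm.sense(); f=arm.grab_frame('wrist'); R,t=cam(f,s)
im=f['frame'].copy()
def fit(f,R,t,im,p0,lo,hi,tag):
    # score candidate ring-wall darkness over xy
    g=cv2.cvtColor(im,cv2.COLOR_BGR2GRAY).astype(np.float32)
    return g
for px in [(318,92)]: print('S wrist', onz(f,R,t,px,.018))
fs=arm.grab_frame('scene'); Rs,ts=cam(fs); im0=cv2.imread('pics/scene0.png')
g=cv2.cvtColor(im0,cv2.COLOR_BGR2GRAY); m=((g<45)*255).astype(np.uint8); m[:225]=0;m[278:]=0;m[:,:222]=0;m[:,385:]=0
cs,_=cv2.findContours(m,cv2.RETR_EXTERNAL,cv2.CHAIN_APPROX_NONE)
for c in cs:
    if cv2.contourArea(c)>100:
        e=cv2.fitEllipse(c); print(e[0],e[1],onz(fs,Rs,ts,e[0],.013))
ft=arm.grab_frame('top');Rt,tt=cam(ft); 
for p in [(150+338/2.3,110+100/2.3),(150+411/2.3,110+109/2.3),(150+478.5/2.3,110+117/2.3),(150+545/2.3,110+125/2.3)]: print('top',onz(ft,Rt,tt,p,.018))
```

```text
S wrist [ 0.6357 -0.0809  0.018 ]
(319.3495178222656, 254.62271118164062) (23.521684646606445, 29.46245002746582) [0.6483 0.0135 0.013 ]
top [0.6521 0.1004 0.018 ]
top [0.6417 0.0047 0.018 ]
top [ 0.6327 -0.0836  0.018 ]
top [ 0.6238 -0.1707  0.018 ]
```

```bash
cat >> h.py <<'E'
def wells(c,deg):
    d=np.array([np.sin(np.radians(deg)),np.cos(np.radians(deg))]); c=np.array(c)
    return {k:c+o*d for k,o in zip(['xl','s','l','m'],[-.1365,-.0455,.0455,.1365])}
rad={'xl':.044,'l':.039,'m':.034,'s':.029}
def overlay(f,R,t,im,W,sc=1,off=(0,0)):
    im=cv2.resize(im,None,fx=sc,fy=sc,interpolation=cv2.INTER_CUBIC)
    for k,w in W.items():
        for z,r,col in((.018,rad[k],(0,0,255)),(.004,rad[k]-.003,(0,255,0))):
            P=[proj(f,R,t,[w[0]+r*np.cos(a),w[1]+r*np.sin(a),z]) for a in np.linspace(0,6.283,60)]
            cv2.polylines(im,[np.int32((np.array(P)-off+.5)*sc)],True,col,1)
    return im
E
python3 - <<'E'
from h import *
W=wells((.6406,-.0325),5.3); print(W)
s=arm.sense(); f=arm.grab_frame('wrist'); R,t=cam(f,s)
a=overlay(f,R,t,f['frame'][0:230,200:440],W,2,(200,0))
fs=arm.grab_frame('scene'); Rs,ts=cam(fs)
b=overlay(fs,Rs,ts,cv2.imread('pics/scene0.png')[220:285,210:390],W,4,(210,220))
cv2.imwrite('pics/o1.png',a);cv2.imwrite('pics/o2.png',b)
E
```

```text
{'xl': array([ 0.62799141, -0.16841642]), 's': array([ 0.63639714, -0.07780547]), 'l': array([0.64480286, 0.01280547]), 'm': array([0.65320859, 0.10341642])}
```

View pics/o1.png

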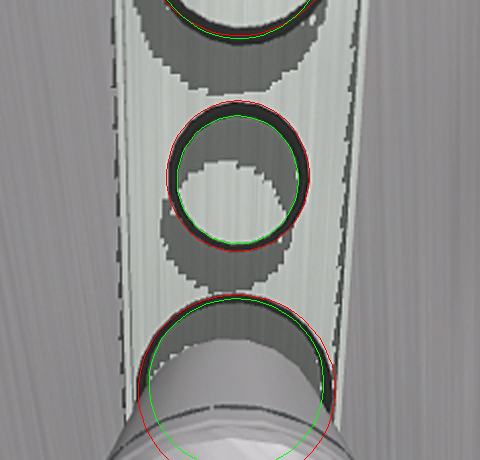

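View pics/o2.png

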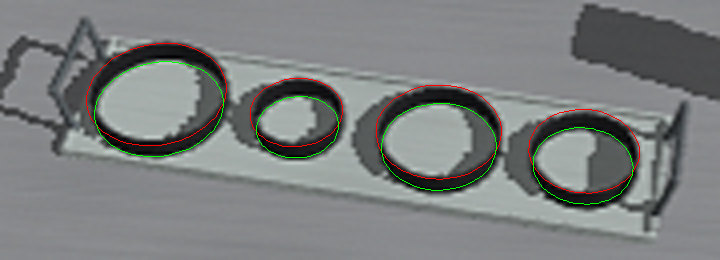

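```bash
python3 -m crank '{"jaw":[1,1,1,1,1,1],"delta_pos":[[-0.002,0.003,0.03],[-0.002,0.003,0.06],[-0.002,0.003,0.08],[-0.002,0.003,0.086],[-0.002,0.003,0.09],[-0.002,0.003,0.09]],"yaw":[0,0,0,0,0,0]}'
python3 - <<'E'
from h import *
go(.628,-.1695,.088,-5)
fs=arm.grab_frame('scene'); cv2.imwrite('pics/s3.png',fs['frame'][120:300,180:420].repeat(3,0).repeat(3,1))
E
```

```text
t: 6.88
tool_pos: [0.6282, -0.1689, 0.0899]
tcp_rot: [-2.318, -2.12, -0.0]
contact_force: [0.4, -0.9, -1.6]
width: 0.0645
t 6.88 pos [ 0.6282 -0.1689  0.0899] az -5.1 tilt 0.01 F [ 0.4 -0.9 -1.6] w 0.0645
delta [-0.0007 -0.0001  0.0023] yaw -0.0016 rows 0.0
```

View pics/s3.png

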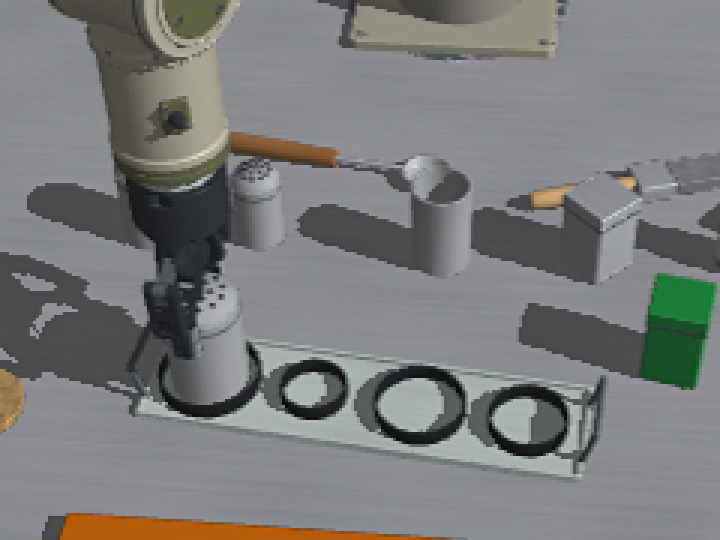

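```bash
python3 -m crank '{"jaw":[1,1,1,0,0,0,0,0,0,0],"delta_pos":[[-0.0005,0,0.002],[-0.0005,0,0.003],[-0.0005,0,0.003],[-0.0005,0,0.003],[-0.0005,0,0.003],[-0.0005,0,0.003],[-0.0005,0,0.003],[-0.0005,0,0.003],[-0.0005,0,-0.02],[-0.0005,0,-0.06]],"yaw":[0,0,0,0,0,0,0,0,0,0]}'
python3 - <<'E'
from h import *
go(.437,-.231,.24,-5)
E
```

```text
t: 7.77
tool_pos: [0.6262, -0.1683, 0.1344]
tcp_rot: [-2.314, -2.118, 0.006]
contact_force: [0.6, -0.0, -0.1]
width: 0.085
t 7.77 pos [ 0.6262 -0.1683  0.1344] az -5.1 tilt 0.35 F [ 0.6 -0.  -0.1] w 0.085
delta [-0.099  -0.2294 -0.1306] yaw -0.0013 rows 5.4
```

```bash
python3 -m crank '{"jaw":[0,0,0,0,0,0,0,0,0],"delta_pos":[[0,0,-0.05],[-0.02,-0.05,-0.09],[-0.05,-0.1,-0.12],[-0.099,-0.229,-0.13],[-0.099,-0.229,-0.13],[-0.099,-0.229,-0.13],[-0.099,-0.229,-0.13],[-0.099,-0.229,-0.13],[-0.099,-0.229,-0.13]],"yaw":[0,0,0,0,0,0,0,0,0]}'
cat > look.py <<'E'
from h import *
import sys
np.set_printoptions(precision=4,suppress=True)
n,x,y,r,h,tag=sys.argv[1],*map(float,sys.argv[2:6]),sys.argv[6]
s=arm.sense(); f=arm.grab_frame('wrist'); R,t=cam(f,s)
for q in arm.spot_point('wrist',n)[:3]:
    w=toworld(R,t,q['position']);print('pt',q['score'],w,proj(f,R,t,w))
im=f['frame'].copy()
for q in arm.silhouettes('wrist',n)[:2]:
    yy,xx=np.nonzero(q['region']); print('sil',q['score'],xx.min(),xx.max(),yy.min(),yy.max())
for z in (0,h-.012):
    P=np.array([proj(f,R,t,[x+r*np.cos(a),y+r*np.sin(a),z]) for a in np.linspace(0,6.283,60)])
    print('pred',z,P.min(0).round(1),P.max(0).round(1)); cv2.polylines(im,[np.int32(P)],True,(0,0,255),1)
cv2.imwrite(f'pics/{tag}.png',im)
ft=arm.grab_frame('scene'); cv2.imwrite(f'pics/{tag}s.png',ft['frame'][120:300,140:520].repeat(2,0).repeat(2,1))
E
python3 look.py shaker_l_mid .437 -.261 .028 .094 w4; python3 -c "
from h import *
go(.437,-.261,.14,-5)"
```

```text
t: 8.52
tool_pos: [0.4389, -0.2315, 0.2417]
tcp_rot: [2.318, 2.121, 0.003]
contact_force: [-0.2, -0.4, -0.7]
width: 0.0854
sil 0.81 290 346 177 247
sil 0.28 280 327 87 137
pred 0 [292.8 177.2] [338.2 221.1]
pred 0.082 [286.8 193.3] [344.5 248. ]
t 8.72 pos [ 0.4394 -0.2312  0.2409] az -5.0 tilt 0.09 F [ 0.6 -0.1  0.4] w 0.0853
delta [-0.0372  0.0004  0.1262] yaw -0.0002 rows 2.5
```

View pics/w4.png

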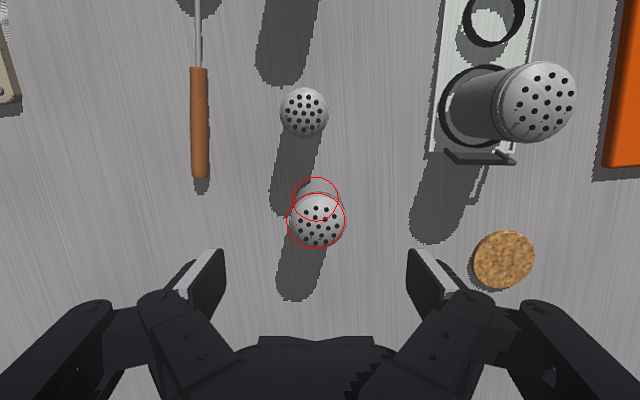

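View pics/w4s.png

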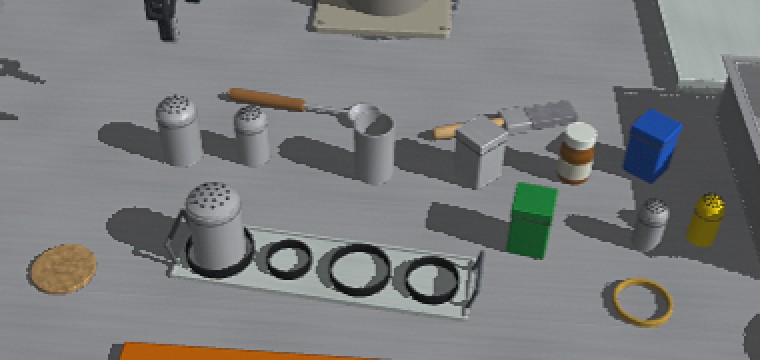

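```bash
python3 -m crank '{"jaw":[0,0,0,0,0,0,0,0,1,1],"delta_pos":[[-0.037,0.002,0.03],[-0.037,0.002,0.08],[-0.037,0.002,0.12],[-0.037,0.002,0.14],[-0.037,0.002,0.18],[-0.037,0.002,0.216],[-0.037,0.002,0.216],[-0.037,0.002,0.216],[-0.037,0.002,0.216],[-0.037,0.002,0.216]],"yaw":[0,0,0,0,0,0,0,0,0,0]}'; python3 -m crank '{"jaw":[1,1,1,1,1,1],"delta_pos":[[0,0,0],[0,0,0],[0,0,0],[0,0,0],[0,0,0],[0,0,0]],"yaw":[0,0,0,0,0,0]}'
python3 - <<'E'
from h import *
go(.6448,.0123,.17,-5)
E
```

```text
t: 9.55
tool_pos: [0.4387, -0.2619, 0.0701]
tcp_rot: [2.316, 2.119, 0.002]
contact_force: [-0.2, 0.3, -0.5]
width: 0.0639
t: 10.05
tool_pos: [0.4388, -0.2618, 0.0703]
tcp_rot: [2.316, 2.119, 0.003]
contact_force: [-0.8, 0.6, 8.4]
width: 0.0548
t 10.05 pos [ 0.4388 -0.2618  0.0703] az -5.1 tilt 0.18 F [-0.8  0.6  8.4] w 0.0548
delta [ 0.3641  0.2266 -0.1239] yaw -0.0013 rows 8.6
```

```bash
python3 -m crank '{"jaw":[1,1,1,1,1,1,1,1,1,1],"delta_pos":[[0,0,-0.04],[0,0,-0.08],[0.03,0.02,-0.12],[0.07,0.045,-0.124],[0.11,0.068,-0.124],[0.15,0.093,-0.124],[0.19,0.118,-0.124],[0.23,0.143,-0.124],[0.27,0.168,-0.124],[0.31,0.193,-0.124]],"yaw":[0,0,0,0,0,0,0,0,0,0]}'
python3 - <<'E'
from h import *
go(.6448,.0123,.17,-5)
E
```

```text
t: 10.88
tool_pos: [0.6144, -0.0261, 0.1688]
tcp_rot: [2.317, 2.121, 0.002]
contact_force: [1.3, -1.1, -2.5]
width: 0.0546
t 10.88 pos [ 0.6144 -0.0261  0.1688] az -5.1 tilt 0.09 F [ 1.3 -1.1 -2.5] w 0.0546
delta [ 0.0511  0.0337 -0.0014] yaw -0.0011 rows 1.2
```

```bash
python3 -m crank '{"jaw":[1,1,1,1,1,1,1],"delta_pos":[[0.03,0.02,0],[0.051,0.034,0],[0.051,0.034,0.02],[0.051,0.034,0.05],[0.051,0.034,0.085],[0.051,0.034,0.085],[0.051,0.034,0.085]],"yaw":[0,0,0,0,0,0,0]}'
python3 - <<'E'
from h import *
np.set_printoptions(precision=4,suppress=True)
W=wells((.6406,-.0325),5.3)
s=arm.sense(); f=arm.grab_frame('wrist'); R,t=cam(f,s)
cv2.imwrite('pics/o3.png',overlay(f,R,t,f['frame'],W))
fs=arm.grab_frame('scene'); Rs,ts=cam(fs)
for r in arm.spot_point('scene','shaker_l_mid')[:2]: print(r['score'],toworld(Rs,ts,r['position']))
im=fs['frame'].copy(); 
x,y=s['tool_pos'][:2]; P=np.array([proj(fs,Rs,ts,[x+.028*np.cos(a),y+.028*np.sin(a),s['tool_pos'][2]-.0703]) for a in np.linspace(0,6.283,60)])
cv2.imwrite('pics/s5.png',overlay(fs,Rs,ts,im[180:290,210:390],W,4,(210,180)))
go(.6448,.0123,.075,-5)
E
```

```text
t: 11.47
tool_pos: [0.6434, 0.0103, 0.0997]
tcp_rot: [-2.317, -2.12, 0.002]
contact_force: [-0.5, 0.2, -1.2]
width: 0.0546
0.97 [0.6378 0.0117 0.0801]
t 11.62 pos [0.6452 0.0101 0.1021] az -5.1 tilt 0.18 F [ 0.5 -0.4 -2.1] w 0.0551
delta [ 0.0027 -0.0009  0.0339] yaw -0.0016 rows 0.7
```

View pics/o3.png

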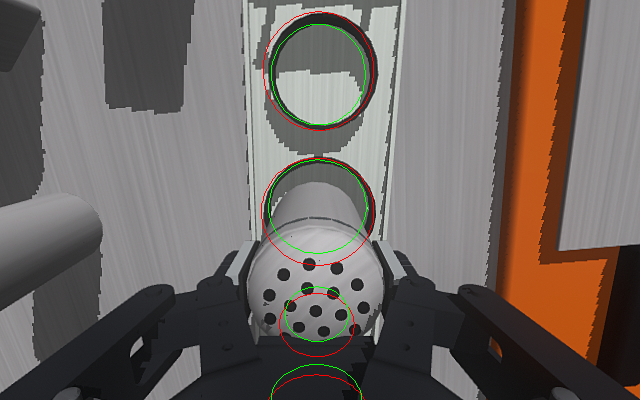

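View pics/s5.png

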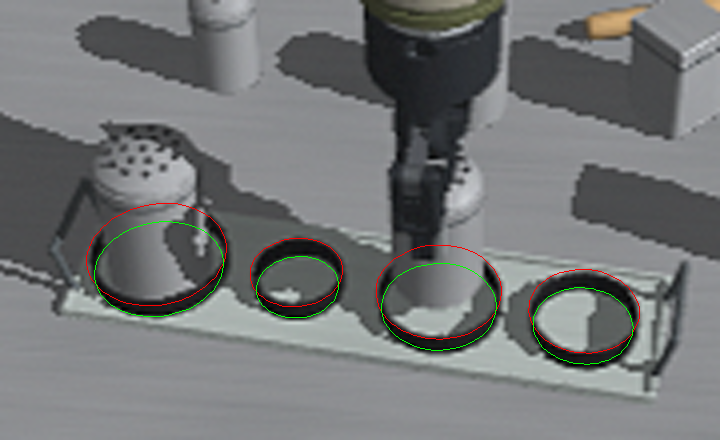

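```bash
python3 -m crank '{"jaw":[1,1,1,1,1,0,0,0,0,0],"delta_pos":[[0.0027,0,0.015],[0.0027,0,0.027],[0.0027,0,0.032],[0.0027,0,0.034],[0.0027,0,0.034],[0.0027,0,0.034],[0.0027,0,0.034],[0.0027,0,0.034],[0.0027,0,0.034],[0.0027,0,0.034]],"yaw":[0,0,0,0,0,0,0,0,0,0]}'
python3 - <<'E'
from h import *
go(.434,-.128,.24,-5)
E
```

```text
t: 12.45
tool_pos: [0.6441, 0.0123, 0.0722]
tcp_rot: [-2.318, -2.12, 0.0]
contact_force: [0.2, -0.2, -0.1]
width: 0.0851
t 12.45 pos [0.6441 0.0123 0.0722] az -5.1 tilt 0.02 F [ 0.2 -0.2 -0.1] w 0.0851
delta [-0.198  -0.2461 -0.2097] yaw -0.0016 rows 7.3
```

```bash
python3 -m crank '{"jaw":[0,0,0,0,0,0,0,0,0,0],"delta_pos":[[0,0,-0.04],[0,0,-0.09],[-0.02,-0.02,-0.13],[-0.05,-0.05,-0.16],[-0.09,-0.09,-0.18],[-0.12,-0.13,-0.21],[-0.198,-0.246,-0.21],[-0.198,-0.246,-0.21],[-0.198,-0.246,-0.21],[-0.198,-0.246,-0.21]],"yaw":[0,0,0,0,0,0,0,0,0,0]}';  python3 -m crank '{"jaw":[0,0,0],"delta_pos":[[0,0,0],[0,0,0],[0,0,0]],"yaw":[0,0,0]}'; python3 look.py shaker_m_mid .434 -.158 .023 .082 w6; python3 -c "
from h import *
go(.434,-.158,.14,-5)"
```

```text
t: 13.28
tool_pos: [0.4295, -0.1324, 0.2411]
tcp_rot: [-2.323, -2.111, -0.009]
contact_force: [0.1, -0.9, -0.2]
width: 0.0855
t: 13.53
tool_pos: [0.4348, -0.1274, 0.2404]
tcp_rot: [2.316, 2.122, -0.001]
contact_force: [0.3, -0.2, -0.3]
width: 0.085
pt 0.65 [ 0.4395 -0.1595  0.0437] [322.1634 211.6384]
sil 0.59 296 340 183 240
sil 0.5 463 521 91 145
pred 0 [298.1 181.8] [335.6 218. ]
pred 0.07 [294.3 196.3] [340.  239.7]
t 13.73 pos [ 0.4345 -0.1277  0.2401] az -5.1 tilt 0.12 F [-0.4 -0.1  0.6] w 0.0852
delta [-0.0375  0.0029  0.1252] yaw -0.0008 rows 2.5
```

View pics/w6.png

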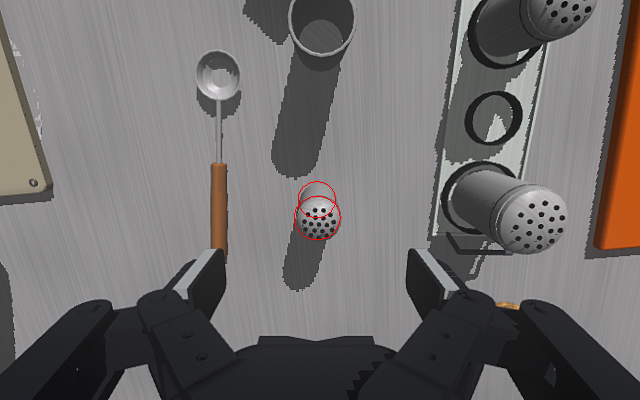

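View pics/w6s.png

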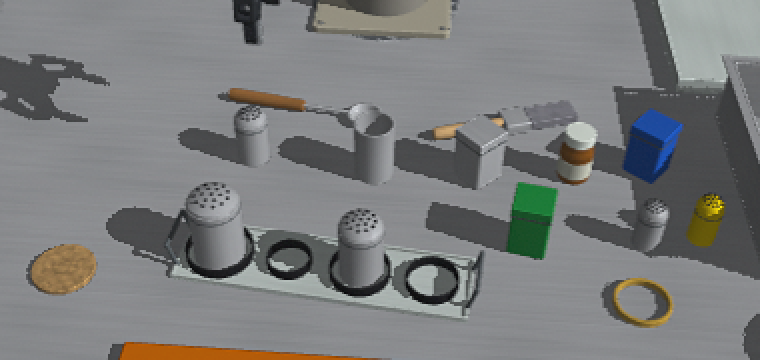

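```bash
python3 -m crank '{"jaw":[0,0,0,0,0,0,0,0,1,1],"delta_pos":[[-0.037,0.004,0.03],[-0.037,0.004,0.08],[-0.037,0.004,0.12],[-0.037,0.004,0.15],[-0.037,0.004,0.19],[-0.037,0.004,0.228],[-0.037,0.004,0.228],[-0.037,0.004,0.228],[-0.037,0.004,0.228],[-0.037,0.004,0.228]],"yaw":[0,0,0,0,0,0,0,0,0,0]}'; python3 -m crank '{"jaw":[1,1,1,1,1,1,1],"delta_pos":[[0,0,0],[0,0,0],[0,0,0],[0,0,0],[0,0,0],[0,0,0],[0,0,0]],"yaw":[0,0,0,0,0,0,0]}'
python3 - <<'E'
from h import *
go(.6538,.103,.17,-5)
E
```

```text
t: 14.57
tool_pos: [0.4361, -0.158, 0.0599]
tcp_rot: [2.316, 2.12, 0.004]
contact_force: [-0.0, 0.1, 0.9]
width: 0.0637
t: 15.15
tool_pos: [0.4359, -0.1577, 0.0597]
tcp_rot: [2.317, 2.12, 0.004]
contact_force: [-2.6, 1.2, 13.1]
width: 0.0447
t 15.15 pos [ 0.4359 -0.1577  0.0597] az -5.1 tilt 0.17 F [-2.6  1.2 13.1] w 0.0447
delta [ 0.3489  0.2429 -0.1367] yaw -0.0012 rows 8.6
```

```bash
python3 -m crank '{"jaw":[1,1,1,1,1,1,1,1,1,1],"delta_pos":[[0,0,-0.04],[0,0,-0.08],[0,0,-0.12],[0.04,0.028,-0.137],[0.08,0.056,-0.137],[0.12,0.084,-0.137],[0.16,0.111,-0.137],[0.2,0.139,-0.137],[0.24,0.167,-0.137],[0.28,0.195,-0.137]],"yaw":[0,0,0,0,0,0,0,0,0,0]}'
python3 - <<'E'
from h import *
go(.6538,.103,.17,-5)
E
```

```text
t: 15.98
tool_pos: [0.611, 0.0537, 0.1684]
tcp_rot: [-2.317, -2.121, -0.002]
contact_force: [1.1, -0.1, 0.1]
width: 0.0448
t 15.98 pos [0.611  0.0537 0.1684] az -5.0 tilt 0.08 F [ 1.1 -0.1  0.1] w 0.0448
delta [ 0.0661  0.0479 -0.0019] yaw -0.0008 rows 1.6
```

```bash
python3 -m crank '{"jaw":[1,1,1,1,1,1,1,1],"delta_pos":[[0.035,0.025,0],[0.066,0.048,0],[0.066,0.048,0.01],[0.066,0.048,0.05],[0.066,0.048,0.09],[0.066,0.048,0.098],[0.066,0.048,0.098],[0.066,0.048,0.098]],"yaw":[0,0,0,0,0,0,0,0]}'
python3 - <<'E'
from h import *
np.set_printoptions(precision=4,suppress=True)
W=wells((.6406,-.0325),5.3)
s=arm.sense(); f=arm.grab_frame('wrist'); R,t=cam(f,s)
cv2.imwrite('pics/o4.png',overlay(f,R,t,f['frame'],W))
fs=arm.grab_frame('scene'); Rs,ts=cam(fs)
cv2.imwrite('pics/s7.png',overlay(fs,Rs,ts,fs['frame'][180:290,210:390],W,4,(210,180)))
go(.6538,.103,.0640,-5)
E
```

```text
t: 16.65
tool_pos: [0.6534, 0.1006, 0.091]
tcp_rot: [2.318, 2.12, 0.002]
contact_force: [0.7, 0.0, -0.7]
width: 0.0449
t 16.75 pos [0.6542 0.1007 0.0919] az -5.1 tilt 0.2 F [-1.2 -0.7 -1.1] w 0.0446
delta [ 0.0028 -0.0008  0.0349] yaw -0.0016 rows 0.7
```

View pics/o4.png

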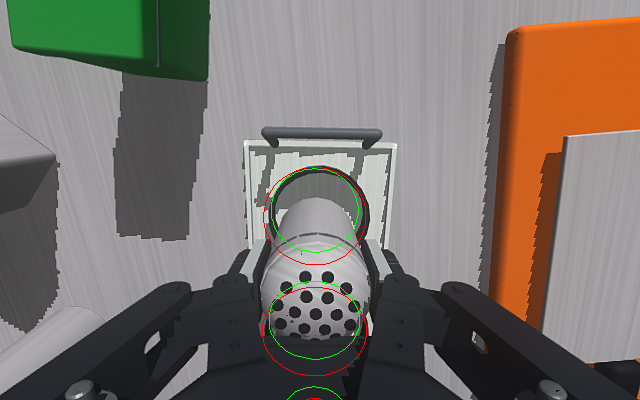

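View pics/s7.png

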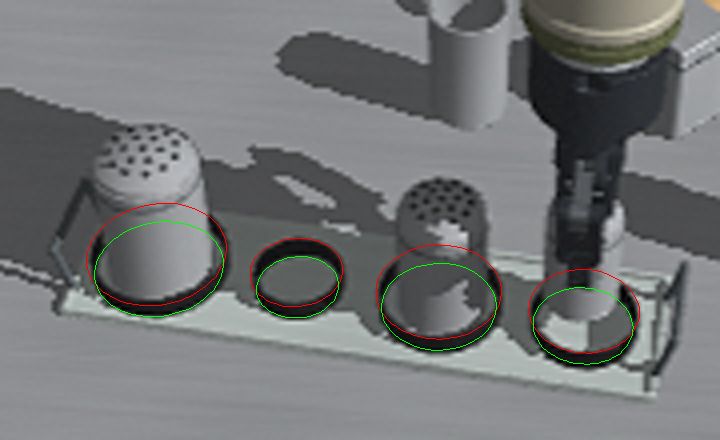

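```bash
python3 -m crank '{"jaw":[1,1,1,1,1,0,0,0,0,0],"delta_pos":[[0.003,0.001,0.015],[0.003,0.001,0.027],[0.003,0.001,0.032],[0.003,0.001,0.0345],[0.003,0.001,0.0345],[0.003,0.001,0.0345],[0.003,0.001,0.0345],[0.003,0.001,0.0345],[0.003,0.001,0.0345],[0.003,0.001,0.0345]],"yaw":[0,0,0,0,0,0,0,0,0,0]}'
python3 - <<'E'
from h import *
go(.56,.409,.24,-5)
E
```

```text
t: 17.58
tool_pos: [0.6538, 0.103, 0.0613]
tcp_rot: [-2.318, -2.12, 0.001]
contact_force: [1.1, -0.0, 1.0]
width: 0.0855
t 17.58 pos [0.6538 0.103  0.0613] az -5.1 tilt 0.02 F [ 1.1 -0.   1. ] w 0.0855
delta [ 0.3706 -0.1508 -0.2234] yaw -0.0015 rows 8.8
```

```bash
python3 -m crank '{"jaw":[0,0,0,0,0,0,0,0,0,0],"delta_pos":[[0,0,-0.04],[0,0,-0.09],[0,0,-0.13],[0.02,-0.01,-0.17],[0.05,-0.02,-0.2],[0.09,-0.04,-0.223],[0.37,-0.15,-0.223],[0.37,-0.15,-0.223],[0.37,-0.15,-0.223],[0.37,-0.15,-0.223]],"yaw":[0,0,0,0,0,0,0,0,0,0]}'
python3 - <<'E'
from h import *
go(.56,.409,.24,-5)
E
```

```text
t: 18.42
tool_pos: [0.5806, 0.3394, 0.2402]
tcp_rot: [-2.318, -2.12, -0.001]
contact_force: [0.5, 0.3, -0.4]
width: 0.0853
t 18.42 pos [0.5806 0.3394 0.2402] az -5.1 tilt 0.03 F [ 0.5  0.3 -0.4] w 0.0853
delta [ 0.0844 -0.0333  0.0003] yaw -0.0015 rows 1.7
```

```bash
python3 -m crank '{"jaw":[0,0,0,0,0],"delta_pos":[[0.05,-0.02,0],[0.084,-0.033,0],[0.084,-0.033,0],[0.084,-0.033,0],[0.084,-0.033,0]],"yaw":[0,0,0,0,0]}'; python3 look.py shaker_s_mid .559 .378 .018 .070 w8; python3 -c "
from h import *
go(.559,.378,.14,-5)"
```

```text
t: 18.83
tool_pos: [0.5616, 0.4058, 0.2399]
tcp_rot: [2.318, 2.119, -0.001]
contact_force: [0.6, -0.6, -0.9]
width: 0.0856
pt 0.95 [0.5638 0.3761 0.0397] [319.5596 208.6429]
pt 0.62 [0.5441 0.4491 0.0348] [294.9402 142.8262]
sil 0.87 301 333 185 229
sil 0.75 276 312 124 160
pred 0 [300.4 183.8] [329.8 212.2]
pred 0.05800000000000001 [297.8 195.6] [332.4 228.7]
t 19.03 pos [0.562  0.4052 0.2404] az -5.2 tilt 0.02 F [-0.8  0.8 -0.3] w 0.0855
delta [-0.0342 -0.0007  0.1255] yaw -0.0037 rows 2.5
```

View pics/w8.png

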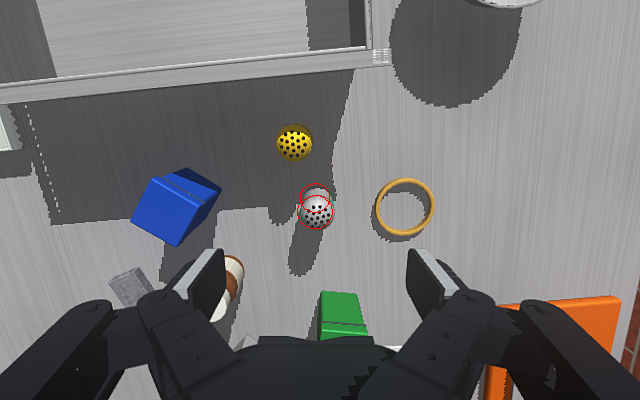

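View pics/w8s.png

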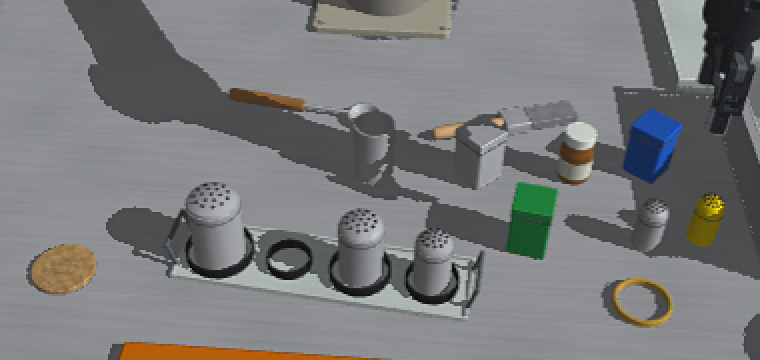

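The S target is the steel shaker at wrist pixel (317,207). The yellow look-alike is at (294,142) and won't be touched.

```bash
python3 -m crank '{"jaw":[0,0,0,0,0,0,0,0,1,1],"delta_pos":[[-0.035,0.002,0.03],[-0.035,0.002,0.08],[-0.035,0.002,0.12],[-0.035,0.002,0.16],[-0.035,0.002,0.2],[-0.035,0.002,0.236],[-0.035,0.002,0.236],[-0.035,0.002,0.236],[-0.035,0.002,0.236],[-0.035,0.002,0.236]],"yaw":[0,0,0,0,0,0,0,0,0,0]}'; python3 -m crank '{"jaw":[1,1,1,1,1,1,1],"delta_pos":[[0,0,0],[0,0,0],[0,0,0],[0,0,0],[0,0,0],[0,0,0],[0,0,0]],"yaw":[0,0,0,0,0,0,0]}'
python3 - <<'E'
from h import *
go(.637,-.0788,.2,-5)
E
```

```text
t: 19.87
tool_pos: [0.5618, 0.3791, 0.054]
tcp_rot: [2.318, 2.12, 0.006]
contact_force: [0.1, -0.3, 0.2]
width: 0.0636
t: 20.45
tool_pos: [0.561, 0.3792, 0.053]
tcp_rot: [-2.318, -2.121, -0.004]
contact_force: [0.0, -0.7, 6.9]
width: 0.0347
t 20.45 pos [0.561  0.3792 0.053 ] az -5.1 tilt 0.13 F [ 0.  -0.7  6.9] w 0.0347
delta [-0.5615  0.1456 -0.1846] yaw -0.0014 rows 11.7
```

```bash
python3 -m crank '{"jaw":[1,1,1,1,1,1,1,1,1,1],"delta_pos":[[0,0,-0.04],[0,0,-0.09],[0,0,-0.14],[-0.02,0.005,-0.18],[-0.06,0.015,-0.2],[-0.11,0.028,-0.2],[-0.16,0.042,-0.2],[-0.21,0.055,-0.2],[-0.26,0.067,-0.2],[-0.31,0.08,-0.2]],"yaw":[0,0,0,0,0,0,0,0,0,0]}'
python3 - <<'E'
from h import *
go(.637,-.0788,.2,-5)
E
```

```text
t: 21.28
tool_pos: [0.6019, 0.1241, 0.2119]
tcp_rot: [-2.317, -2.121, -0.002]
contact_force: [0.7, 0.5, -0.6]
width: 0.0348
t 21.28 pos [0.6019 0.1241 0.2119] az -5.1 tilt 0.07 F [ 0.7  0.5 -0.6] w 0.0348
delta [-0.2488  0.0662  0.0147] yaw -0.0013 rows 4.9
```

Now to above the small well, staying high enough that the shaker bottom is clear of everything.

```bash
python3 -m crank '{"jaw":[1,1,1,1,1,1,1,1,1,1],"delta_pos":[[-0.05,0.013,0],[-0.1,0.027,0],[-0.15,0.04,0],[-0.2,0.053,0],[-0.249,0.066,0],[-0.249,0.066,0.02],[-0.249,0.066,0.06],[-0.249,0.066,0.1],[-0.249,0.066,0.13],[-0.249,0.066,0.13]],"yaw":[0,0,0,0,0,0,0,0,0,0]}'; python3 -m crank '{"jaw":[1,1,1],"delta_pos":[[0,0,0],[0,0,0],[0,0,0]],"yaw":[0,0,0]}'
python3 - <<'E'
from h import *
np.set_printoptions(precision=4,suppress=True)
W=wells((.6406,-.0325),5.3)
s=arm.sense(); f=arm.grab_frame('wrist'); R,t=cam(f,s)
cv2.imwrite('pics/o5.png',overlay(f,R,t,f['frame'],W))
fs=arm.grab_frame('scene'); Rs,ts=cam(fs)
cv2.imwrite('pics/s9.png',overlay(fs,Rs,ts,fs['frame'][180:290,210:390],W,4,(210,180)))
go(.637,-.078,.057,-5)
E
```

```text
t: 22.12
tool_pos: [0.6343, -0.0763, 0.1027]
tcp_rot: [-2.314, -2.117, 0.008]
contact_force: [-1.1, 0.2, -1.2]
width: 0.0347
t: 22.37
tool_pos: [0.6381, -0.0773, 0.1096]
tcp_rot: [2.316, 2.119, 0.004]
contact_force: [-0.4, 0.4, 0.4]
width: 0.0346
t 22.47 pos [ 0.6379 -0.0771  0.1091] az -5.1 tilt 0.15 F [-0.2  0.1 -0.7] w 0.0339
delta [-0.0012 -0.0011  0.0651] yaw -0.0013 rows 1.2
```

View pics/o5.png

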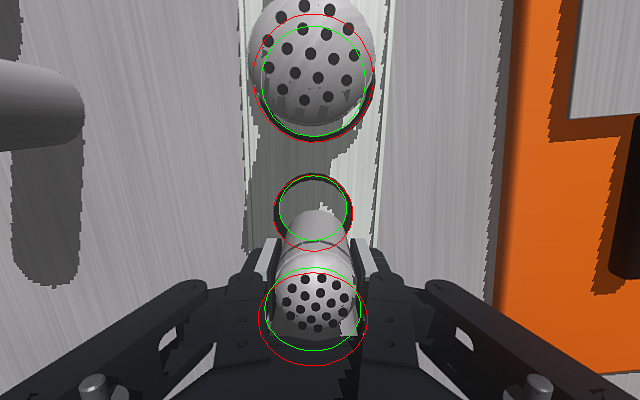

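View pics/s9.png

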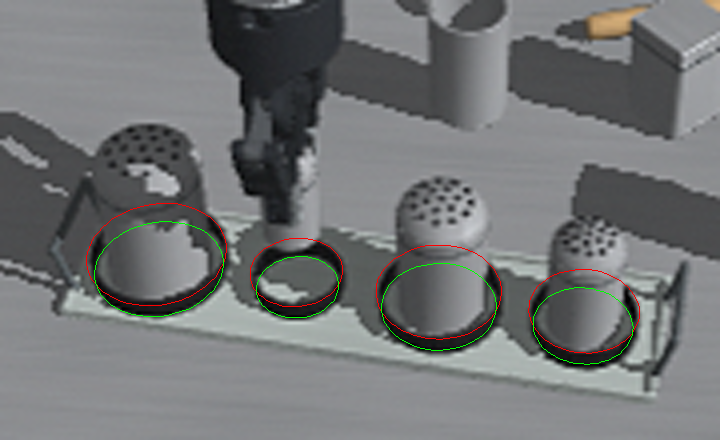

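```bash
python3 -m crank '{"jaw":[1,1,1,1,1,1,0,0,0,0],"delta_pos":[[-0.001,-0.001,0.025],[-0.001,-0.001,0.045],[-0.001,-0.001,0.058],[-0.001,-0.001,0.063],[-0.001,-0.001,0.065],[-0.001,-0.001,0.065],[-0.001,-0.001,0.065],[-0.001,-0.001,0.065],[-0.001,-0.001,0.065],[-0.001,-0.001,0.065]],"yaw":[0,0,0,0,0,0,0,0,0,0]}'
python3 - <<'E'
from h import *
go(.637,-.078,.25,-5)
E
```

```text
t: 23.3
tool_pos: [0.6363, -0.0778, 0.0555]
tcp_rot: [2.318, 2.121, 0.0]
contact_force: [0.0, -0.6, -0.7]
width: 0.0809
t 23.3 pos [ 0.6363 -0.0778  0.0555] az -5.1 tilt 0.02 F [ 0.  -0.6 -0.7] w 0.0809
delta [-2.000e-04  1.000e-03 -2.431e-01] yaw -0.0014 rows 4.7
```

```bash
python3 -m crank '{"jaw":[0,0,0,0,0,0,0,0,0,0],"delta_pos":[[0,0,0],[0,0,-0.03],[0,0,-0.08],[0,0,-0.13],[0,0,-0.18],[0,-0.04,-0.23],[0,-0.1,-0.25],[0,-0.15,-0.25],[0,-0.2,-0.25],[0,-0.2,-0.25]],"yaw":[0,0,0,0,0,0,0,0,0,0]}'
python3 - <<'E'
from h import *
np.set_printoptions(precision=4,suppress=True)
W=wells((.6406,-.0325),5.3)
dim={'xl':(.033,.106),'l':(.028,.094),'m':(.023,.082),'s':(.018,.070)}
s=arm.sense(); f=arm.grab_frame('wrist'); cv2.imwrite('pics/w10.png',f['frame'])
for c in('scene','top'):
    f=arm.grab_frame(c);R,t=cam(f); 
    for n in names[:4]+names[8:]:
        for r in arm.spot_point(c,n)[:3]:
            if r['score']>.3: print(c,n,round(r['score'],2),toworld(R,t,r['position']))
    o=(200,150) if c=='scene' else (260,120); im=f['frame']; im=im[o[1]:o[1]+140,o[0]:o[0]+200]
    if c=='scene': im=cv2.resize(im,None,fx=4,fy=4,interpolation=cv2.INTER_CUBIC)
    else: im=cv2.resize(f['frame'][120:200,260:440],None,fx=4,fy=4,interpolation=cv2.INTER_CUBIC)
    cv2.imwrite(f'pics/{c}10.png',im)
go(.5,-.078,.25,-5)
E
```

```text
t: 24.13
tool_pos: [0.4746, -0.064, 0.2549]
tcp_rot: [-2.317, -2.119, -0.001]
contact_force: [-0.3, 0.7, -0.1]
width: 0.0855
scene shaker_l_mid 0.8 [0.6395 0.0148 0.0512]
scene shaker_m_mid 0.92 [0.6527 0.1026 0.047 ]
scene shaker_s_mid 0.89 [ 0.6355 -0.0777  0.0401]
scene shaker_s_mid 0.55 [0.5431 0.4504 0.036 ]
scene cup_mid 0.97 [0.4529 0.0141 0.0479]
scene tin_mid 0.9 [0.5721 0.2267 0.0443]
scene tin_mid 0.69 [0.4423 0.1583 0.0435]
scene tin_mid 0.58 [0.4162 0.4003 0.042 ]
top shaker_xl_mid 0.74 [ 0.6297 -0.1682  0.0575]
top shaker_xl_mid 0.64 [0.6447 0.0159 0.0509]
top shaker_l_mid 0.85 [0.6502 0.0131 0.0493]
top shaker_m_mid 0.5 [0.6532 0.1019 0.0459]
top shaker_s_mid 0.75 [0.5425 0.4538 0.0323]
top shaker_s_mid 0.55 [ 0.6345 -0.0787  0.0392]
top cup_mid 0.75 [0.4546 0.0224 0.042 ]
top tin_mid 0.91 [0.4472 0.1577 0.0409]
top tin_mid 0.89 [0.4145 0.3968 0.0419]
t 24.88 pos [ 0.4768 -0.0637  0.2552] az -5.1 tilt 0.03 F [-0.2  0.1  0.1] w 0.0851
delta [-0.0152  0.0305  0.0065] yaw -0.0017 rows 0.7
```

View pics/scene10.png

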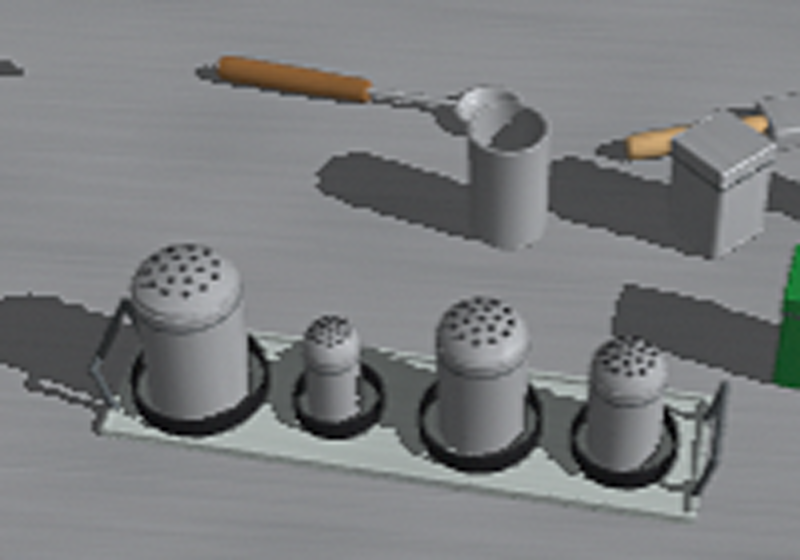

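View pics/top10.png

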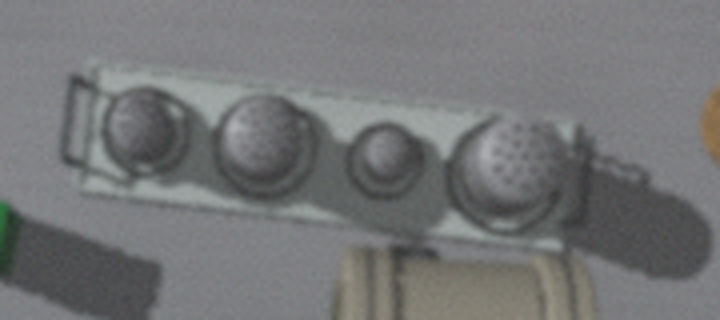

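View pics/w10.png

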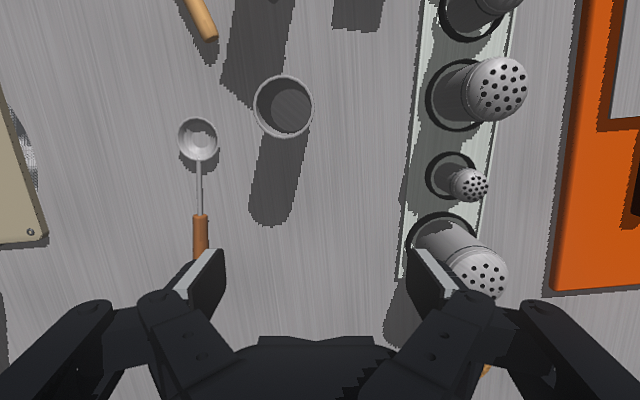

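The scene picture shows all four upright inside their rings: XL (195,340), S (332,370), L (482,385) and M (628,410). The cup and tins haven't moved and the gripper is clear.

```bash
python3 -c "
from rig import arm
print(arm.hand_in(), arm.sense()['t'])"
```

```text
the job is handed in; nothing more can be done
the job is handed in; nothing more can be done
```

I placed all four steel shakers in the caddy wells of their own size, in the order XL, L, M, S, and handed the job in at about 25 s of the allowed 109 s.

- **Shakers:** the last scene, top and wrist pictures show each one upright inside its ring. The networks put their centres within about 5 mm of the well centres I had fitted. The heights they gave also fit the shakers standing on the caddy floor. The scene camera did not report the XL shaker in that last check, but the top camera did.
- **Cup and tin:** both were found where they stood at the start, within about 4 mm, the networks' stated accuracy.
- **Look-alikes:** I did not touch the yellow shaker or the blue and green tins. The top camera missed the green tin at the end, but the scene camera found it in place.
- **Forces:** the highest wrist force I saw at the end of a move was about 13 N, while gripping the M shaker. The gripper was open and clear of everything at the end.
- **Minor disagreements:** two low-value network reports were wrong when held against the pictures: the tin reported as a shaker, and the L shaker also reported as XL. I ignored both.

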